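# Stack a cosmetics pedestal in its nest and press it together for screwing

## Task

Build the little white pedestal in the pin nest on the dressing table: set the thick foot on the sprung platen first, then the spacer ring on it, then the solid top disc, each lying flat between the four pins; set them down gently. Then press straight down on the top disc with a steady force of about 12 newtons, so that the platen gives by several millimetres but never bottoms, and finish while still pressing like that, so that I can do up the screws. Leave the cream jar, the perfume bottle and the compact where they are.

Things in the scene. Friction and masses are not known exactly. Their poses are not given: they have to be found in the camera images.
- nest_seat (a point): Where the stack is built in the assembly nest: on its axis, centre of the platen's upper face when the platen is up, 30 mm above the table. z up; x and y parallel to the sides of the base plate. The pocket between the pins is 60 mm wide for the 56 mm parts (2 mm of play all round).
- nest: The nest: square dark steel base plate 110 x 110 x 8 mm fixed on the table, origin centre of its underside, place and yaw vary. Four steel pins, 10 mm thick, axes at x, y = +-24.75 mm; straight to 78 mm above the table, tapered tips to 84 mm. Each side has a 39.5 mm gap between pins, open down to the plate, for a finger: close the fingers along the nest's x or y.
- bed (a joint): How far the platen (a 50 mm aluminium disc, the sprung floor of the pocket) is pressed down, m: 0 up, 0.014 bottomed. It slides straight down on a spring: 6 N before it gives, then 1.2 N more per mm; the weight of the parts (about 3 N for all three) counts in. A press of 12 N on the full stack thus sinks it about 7 to 8 mm.
- foot_c (a point): Centre of the loose foot: plain white upright cylinder with two thin bright bands and a small dark screw hole (10 mm, drawn flat) in its top, 56 mm in diameter, 30 mm tall, about 0.22 kg, standing on the table; this point is half-way up, z up. Solid, the thickest of the three.
- spacer_c (a point): Centre of the loose spacer: plain white ring lying flat on the table, 56 mm outside, 30 mm bore, 16 mm tall, about 0.04 kg; this point is half-way up, z up.
- disc_c (a point): Centre of the loose top disc: plain white solid disc lying flat on the table, 56 mm in diameter, 14 mm tall, about 0.06 kg; this point is half-way up, z up. The three parts' places are swapped from start to start.
- cream_c (a point): Bystander: round cream jar, 64 mm in diameter, 50 mm tall, point half-way up.
- perfume_c (a point): Bystander: square amber perfume bottle, 45 x 45 x 60 mm with a dark cap to 98 mm; point 30 mm above its underside.
- compact_c (a point): Bystander: flat bright powder compact lying on the table, 75 x 60 x 16 mm, point half-way up.
Mind the look-alikes: they are no part of the job. What is shaped like the part that bears disc_c but purple is not meant. Leave any yellow look-alike of the part that bears spacer_c alone.

How it is judged:
By the outcome, as a careful person would: the job done as asked, in the order asked, and still so for the second after the job is handed in, while the arm keeps its last pose, push and grip.
It also fails if it takes over 72 s, if anything falls off the work surface, if the arm or the gripper's body presses on something with over 40 N, if the wrist force passes 120 N, or if a joint passes its speed limit or range.

## Robot

A 6-joint arm with a two-finger parallel gripper is mounted at the origin on the work surface. World frame = base frame: x ahead of the robot, y to its left, z up, the work surface at z = 0. Lengths are in m, angles in rad, forces in N, time in s.
With the tool pointing down it reaches from about 0.3 to 0.95 m from the base axis. Payload 3.1 kg.
Tool frame: the origin (TCP) lies on the centre line of the jaws, within the pads' length; the fingertips stand ahead of it and the grasp point (between the pads) lies 2 mm behind it (robot.tips_ahead is the z of the fingertips in the tool frame, in m); z points along the fingers, y is the direction in which the jaws open and shut (so a half turn about z gives the same grasp; the last joint's range is limited). The gripper opens to 85 mm and grips with 20 to 120 N. Pads are 22 mm wide; open, the fingers measure 114 mm over their backs; the gripper's body (76 mm by 85 mm) begins 54 mm behind the grasp point. The pads swing forward as they close: fully open they stand 13 mm farther back than shut.
Start: joints at [-1.402, 0.308, 1.634, -0, 1.2, -0.07], TCP at [0.148, -0.607, 0.222] pointing down, gripper open.
Joint ranges: [-3.06, 3.06], [-0.79, 1.96], [0.05, 2.63], [-1.19, 4.34], [0.05, 2.64], [-2.94, 2.94]. Speed limits (rad/s): [2.79, 2.79, 3.14, 3.14, 3.14, 3.14].

## Interface

Orientations are given as [roll, pitch, yaw] about the fixed x, y, z axes, in that order (R = Rz(yaw) Ry(pitch) Rx(roll)).
In Python, from station import robot gives the robot as it stands. The module is installed in compiled form; this text tells all that it offers.
- The arm moves only by the tool step_arm, never from a script. Its argument "series" is a list of rows, each an object with "dr": the turn, a rotation vector about the tool's x, y, z in degrees, a list of three; "offset": the shift along the tool's x, y, z in mm, a list of three; "fingers": the closure, from 0 (fully open) to 1 (shut). A call has 1 to 10 rows; each row shifts and turns the commanded pose from where the row before left it, along the tool's axes as they then stand; what a row does not reach is not made up. A row lasts 1/12 s, in which the tool goes at most 41.7 mm and 7.16 degrees, less where a joint would pass 70% of its speed; a pose out of reach is approached as far as the arm can. A call is refused whole if a number of a shift passes 41.7 or a number of a turn 7.16, either way. A call with a gripper value outside its range is refused whole. The fingers move at their own pace and stop on an object; "newtons" is the grip in N (left out, the last holds). Time passes only in rows, so rows that do not move let the fingers close. It gives the time, the measured TCP pose, the force and the opening at its end, in the units of the state.
- robot.observe(): the state, without advancing time (a new reading comes with each control period).
- robot.get_image(name): name is "side" or "top"; returns (picture, depth): 420x560x3 uint8, red, green, blue; 420x560 float32, m along the optical axis (not along the pixel's ray), 0 where there is no reading.
- robot.camera_model(name): a dict with "intrinsics" (3x3 intrinsics, pixels), "k1" (the pictures are not rectified: a ray, as slopes to the right and down, at radius r is drawn at 1 + k1 r^2 times it, then the intrinsics apply), "pose" (4x4, takes a point from camera to world coordinates). Camera axes: x right, y down, z forward; pixel columns grow to the right and rows downward; lengths in m; the calibration is good to about 2 mm. A picture is of the moment at which its call begins. camera_model takes no time and is no camera call.
- robot.sign_off(): hands the job in, once; it reports no verdict.
The state is a dict: "clock": time; "q": joint angles; "qd": joint speeds; "tau": joint torques, N m; "tool_pos": TCP position; "tool_rot": TCP orientation; "force": force on the tool from outside, world axes, zero at the start; "moment": the same for the moment, N m; "gripper_width": finger opening in m.
Only numpy, scipy, OpenCV 4.12 (cv2) and the standard library are available. Lean on these libraries where they do the work, as an engineer would, in place of code of your own. Each camera call takes 0.05 s, during which the arm holds its last target. There are 200 camera calls.

## Working session

There is one attempt and no reset: what is moved stays moved. The work goes in short steps, Python scripts to look and compute and a tool call to move; the robot and the scene stay as the last step left them, time stands still between calls to the robot, and variables do not carry over. Pictures are saved under pics/ and viewed, about 8 in all and at most 12, crops included, and the job is handed in when it is done.

Besides the shell and the picture viewer there is one more tool, called after "Call:" by a JSON object that holds its "op" and its "data". step_arm: Moves the arm, as the interface text tells. Its arguments: {"type":"object","properties":{"series":{"type":"array"},"newtons":{"type":"number"}},"required":["series"]}

```bash
mkdir -p pics
python3 - <<'E'
from station import robot
import cv2, numpy as np
for n in("top","side"):
    im,d=robot.get_image(n); cv2.imwrite(f"pics/{n}0.png",im[:,:,::-1]); np.savez(f"{n}0.npz",im=im,d=d)
    m=robot.camera_model(n); print(n,m)
print(robot.observe(),robot.tips_ahead)
E
```

```text
top {'intrinsics': array([[480.31605105,   0.        , 277.76188676],
       [  0.        , 480.31605105, 208.30314867],
       [  0.        ,   0.        ,   1.        ]]), 'k1': -0.0034271686447326613, 'pose': array([[-0.04088916, -0.97726092,  0.20806051,  0.34475767],
       [-0.99914869,  0.04113329, -0.00315478,  0.04676977],
       [-0.00547517, -0.20801238, -0.97811087,  1.1397111 ],
       [ 0.        ,  0.        ,  0.        ,  1.        ]])}
side {'intrinsics': array([[379.87408008,   0.        , 289.41803416],
       [  0.        , 379.87408008, 203.03708136],
       [  0.        ,   0.        ,   1.        ]]), 'k1': -0.07806201924843062, 'pose': array([[-0.74068918, -0.3721149 ,  0.55938363,  0.11836487],
       [-0.67155307,  0.38540217, -0.63283619,  0.56915365],
       [ 0.01990011, -0.84439071, -0.53535812,  0.49439729],
       [ 0.        ,  0.        ,  0.        ,  1.        ]])}
{'clock': 0.1, 'q': array([-1.40168602e+00,  3.08934816e-01,  1.63508515e+00,  7.75655872e-06,
        1.19971797e+00, -6.97128252e-02]), 'qd': array([ 0.00066072, -0.00187469, -0.00381171, -0.00023522,  0.00050375,
       -0.00206482]), 'tau': array([ 2.98126779e-04, -4.16406548e+01, -2.77645200e+01, -1.27232815e-04,
        4.03041151e-03,  5.19145857e-06]), 'tool_pos': array([ 0.14768496, -0.60649183,  0.2206391 ]), 'tool_rot': array([-3.13945309e+00, -1.56637154e-04,  2.38820149e-01]), 'force': array([-0.45016386, -0.19613048,  0.19079942]), 'moment': array([ 0.03516211,  0.00059375, -0.01336754]), 'gripper_width': 0.08554558105284008} 0.017
```

View pics/top0.png

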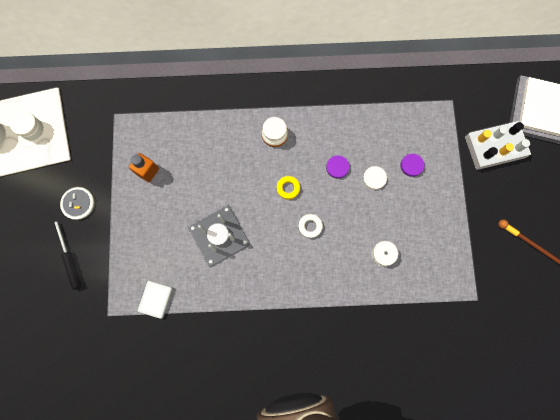

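View pics/side0.png

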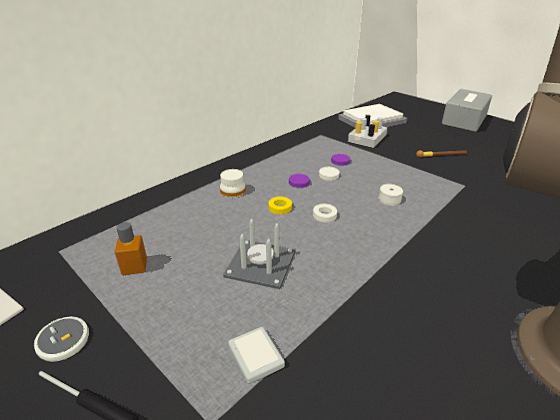

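Top view: foot with screw hole at (386,254), spacer (311,227), white disc (375,178), nest at (220,236). Purple discs and a yellow ring are the look-alikes.

```bash
cat > h.py <<'E'
import numpy as np, cv2
from station import robot
def cloud(n,d):
    m=robot.camera_model(n); K=m["intrinsics"]
    v,u=np.mgrid[:420,:560].astype(float)
    p=np.stack([u.ravel(),v.ravel()],1)[:,None]
    s=cv2.undistortPoints(p,K,np.array([m["k1"],0,0,0,0.]))[:,0]
    P=np.c_[s,np.ones(len(s))]*d.reshape(-1,1)
    return (P@m["pose"][:3,:3].T+m["pose"][:3,3]).reshape(420,560,3)
E
cat > meas.py <<'E'
from h import *
from scipy.optimize import least_squares
def circ(X,R=.028):
    # best circle of radius R containing the top-face points: hull fit
    h=cv2.convexHull(X.astype(np.float32))[:,0]
    r=least_squares(lambda c:np.hypot(*(h-c[:2]).T)-c[2],[*X.mean(0),R]).x
    return r
W=None
for n in("top","side"):
    z=np.load(f"{n}0.npz"); W=cloud(n,z["d"]); im=z["im"].astype(int)
    tab=W[(np.abs(W[...,0]-.45)<.1)&(np.abs(W[...,1])<.2)]; print(n,"table z",np.median(tab[:,2]))
    if n=="top": cs={"foot":(386,254,.03),"spacer":(311,227,.016),"disc":(375,178,.014)}
    else: cs={"foot":(391,194,.03),"spacer":(325,212,.016),"disc":(329,173,.014)}
    for k,(u,v,h) in cs.items():
        s=np.s_[v-22:v+22,u-22:u+22]; P=W[s].reshape(-1,3); I=im[s].reshape(-1,3)
        m=(np.abs(P[:,2]-h)<.005)&(I.min(1)>120)&(z["d"][s].ravel()>0)
        print(k,m.sum(),"z",np.median(P[m,2]),"circ",circ(P[m,:2]).round(4),"mean",P[m,:2].mean(0).round(4))
    u,v,r=(220,236,36) if n=="top" else (260,252,45)
    s=np.s_[v-r:v+r,u-r:u+r]; P=W[s].reshape(-1,3)
    I=im[s].reshape(-1,3)
    m=(np.abs(P[:,2]-.008)<.004); q=P[m,:2].astype(np.float32)
    print("plate",m.sum(),cv2.minAreaRect(q*1000))
    m=(P[:,2]>.06)&(P[:,2]<.1); q=P[m]
    if len(q)>8:
        _,l,c=cv2.kmeans(q[:,:2].astype(np.float32)*1000,4,None,(3,50,.01),10,0); print("pins",c.round(1).tolist(),np.bincount(l.ravel()),c.mean(0))
    m=(np.abs(P[:,2]-.03)<.004)&(I.min(1)>100); print("platen",m.sum(),np.median(P[m],0),circ(P[m,:2]).round(4))
E
python3 meas.py
```

```text
top table z 0.002062214373609983
foot 444 z 0.030971432709771984 circ [ 0.4646 -0.2     0.0276] mean [ 0.4645 -0.1997]
spacer 300 z 0.01676035041070212 circ [ 0.5386 -0.0311  0.0274] mean [ 0.538  -0.0311]
disc 392 z 0.015085494277313982 circ [ 0.651  -0.1945  0.0276] mean [ 0.6501 -0.1939]
plate 1852 ((526.95068359375, 185.59458923339844), (171.902099609375, 172.08917236328125), 87.98937225341797)
pins [[491.20001220703125, 197.1999969482422], [557.7999877929688, 176.39999389648438], [534.9000244140625, 219.89999389648438], [514.0, 153.6999969482422]] [24 22 20 21] [524.46783 186.80673]
platen 320 [0.52518138 0.18736038 0.03065714] [0.5209 0.1806 0.033 ]
side table z 0.0020568002583643274
foot 233 z 0.029922258906912802 circ [ 0.4647 -0.1983  0.0281] mean [ 0.4634 -0.1954]
spacer 241 z 0.015463147100738983 circ [ 0.5386 -0.0292  0.0276] mean [ 0.537  -0.0272]
disc 180 z 0.013797270835526315 circ [ 0.6403 -0.2385  0.065 ] mean [ 0.6489 -0.1911]
plate 1685 ((568.75927734375, 151.73805236816406), (177.0340576171875, 256.02630615234375), 51.67868423461914)
pins [[557.7000122070312, 179.5], [535.2999877929688, 223.1999969482422], [491.20001220703125, 200.3000030517578], [513.7000122070312, 157.60000610351562]] [61 63 68 57] [524.46155 190.1689 ]
platen 378 [0.52798849 0.19452624 0.03135134] [0.5239 0.1909 0.0369]
```

Call:
{"op": "step_arm", "data": {"series": [{"dr": [0, 0, -6.95], "offset": [0, 0, 0], "fingers": 0.18}, {"dr": [0, 0, -6.95], "offset": [0, 0, 0], "fingers": 0.18}, {"dr": [0, 0, 0], "offset": [33.6, -15.3, 8.6], "fingers": 0.18}, {"dr": [0, 0, 0], "offset": [33.6, -15.3, 8.6], "fingers": 0.18}, {"dr": [0, 0, 0], "offset": [33.6, -15.3, 8.6], "fingers": 0.18}, {"dr": [0, 0, 0], "offset": [33.6, -15.3, 8.6], "fingers": 0.18}, {"dr": [0, 0, 0], "offset": [33.6, -15.3, 8.6], "fingers": 0.18}, {"dr": [0, 0, 0], "offset": [33.6, -15.3, 8.6], "fingers": 0.18}, {"dr": [0, 0, 0], "offset": [33.6, -15.3, 8.6], "fingers": 0.18}, {"dr": [0, 0, 0], "offset": [33.6, -15.3, 8.6], "fingers": 0.18}]}}

```text
clock: 0.93
tool_pos: [0.3299, -0.3725, 0.1523]
tool_rot: [-3.141, -0.0, 0.481]
force: [0.4, -0.2, 0.1]
gripper_width: 0.0702
```

Call:
{"op": "step_arm", "data": {"series": [{"dr": [0, 0, 0], "offset": [33.6, -15.3, 8.6], "fingers": 0.18}, {"dr": [0, 0, 0], "offset": [33.6, -15.3, 8.6], "fingers": 0.18}, {"dr": [0, 0, 0], "offset": [33.6, -15.3, 8.6], "fingers": 0.18}, {"dr": [0, 0, 0], "offset": [33.6, -15.3, 8.6], "fingers": 0.18}, {"dr": [0, 0, 0], "offset": [33.6, -15.3, 8.6], "fingers": 0.18}, {"dr": [0, 0, 0], "offset": [33.6, -15.3, 8.6], "fingers": 0.18}, {"dr": [0, 0, 0], "offset": [0, 0, 0], "fingers": 0.18}]}}

```text
clock: 1.52
tool_pos: [0.4672, -0.1943, 0.0996]
tool_rot: [-3.138, -0.001, 0.487]
force: [-0.4, -0.3, -0.2]
gripper_width: 0.0698
```

```bash
cat > look.py <<'E'
import sys; from h import *
# look.py tag u v w  : crop both views, 
def shot(tag,crops):
    out=[]
    for n,(u,v,w) in crops.items():
        im,d=robot.get_image(n); np.savez(f"{tag}_{n}.npz",im=im,d=d)
        c=im[max(v-w,0):v+w,max(u-w,0):u+w,::-1]; out.append(cv2.resize(c,(400,400),interpolation=cv2.INTER_CUBIC))
    cv2.imwrite(f"pics/{tag}.png",np.hstack(out))
def move(tx,ty,tz,psi=None):
    o=robot.observe(); p=o["tool_pos"]; a=o["tool_rot"]; R=cv2.Rodrigues(np.array([0,0,a[2] if psi is None else psi]))[0]@np.diag([1,-1,-1.])
    print("clock",o["clock"],"pos",p.round(4),"rot",a.round(3),"F",o["force"].round(2),"w",round(o["gripper_width"],4),"-> tool mm",(R.T@(np.array([tx,ty,tz])-p)*1000).round(1))
E
python3 - <<'E'
from look import *
shot("a",{"top":(386,240,60),"side":(391,180,70)})
for n in("top","side"):
    z=np.load(f"a_{n}.npz");W=cloud(n,z["d"]).reshape(-1,3)
    m=(abs(W[:,0]-.465)<.07)&(abs(W[:,1]+.199)<.075)&(W[:,2]>.045)&(W[:,2]<.16); q=W[m]
    print(n,m.sum(),np.percentile(q[:,2],[0,1,3,10]).round(4))
    lo=q[q[:,2]<q[:,2].min()+.03]; 
    _,l,c=cv2.kmeans(lo[:,:2].astype(np.float32)*1000,2,None,(3,50,.01),10,0); print(c)
move(.4647,-.199,.06,.482)
E
```

```text
Traceback (most recent call last):
IndexError: index -1 is out of bounds for axis 0 with size 0
```

View pics/a.png

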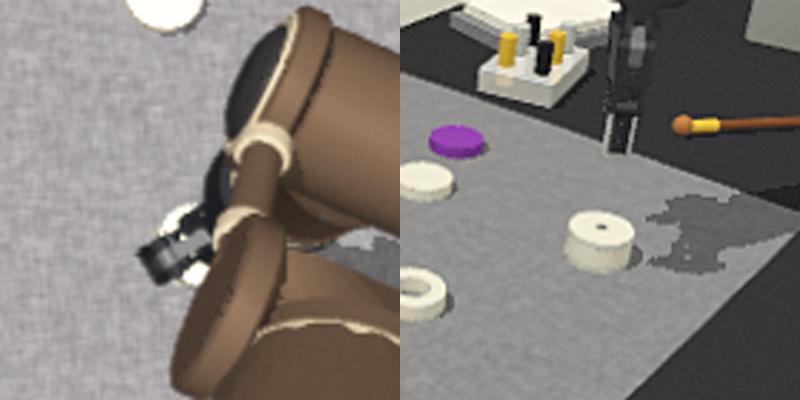

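Run:
```python
from look import *
z=np.load("a_top.npz");W=cloud("top",z["d"])
for u,v in((363,252),(380,245),(395,240),(388,213),(365,253)): print(u,v,z["d"][v,u],W[v,u].round(3))
z=np.load("a_side.npz");W=cloud("side",z["d"])
for u,v in((391+int((x-600)/2.857),110+int(y/2.857)) for x,y in((607,145),(620,150),(632,148),(608,125),(632,115),(600,230))): print(u,v,W[v,u].round(3))
move(.4647,-.199,.06,.482)
```

```text
363 252 1.138716 [ 0.472 -0.154  0.003]
380 245 0.9579472 [ 0.464 -0.157  0.186]
395 240 0.6577402 [ 0.433 -0.114  0.486]
388 213 1.1607376 [ 0.564 -0.223  0.001]
365 253 1.1365695 [ 0.469 -0.159  0.005]
393 160 [ 0.453 -0.153  0.131]
398 162 [ 0.44  -0.153  0.13 ]
402 161 [ 0.549 -0.426  0.   ]
393 153 [ 0.456 -0.154  0.147]
402 150 [ 0.431 -0.142  0.166]
391 190 [ 0.464 -0.197  0.03 ]
clock 1.6167 pos [ 0.4654 -0.1981  0.1005] rot [-3.14e+00  1.00e-03  4.85e-01] F [ 0.09  0.06 -0.7 ] w 0.0698 -> tool mm [-1.   0.4 40.5]
```

Run:
```python
from look import *
for n in ("side","top"):
    im,d=robot.get_image(n); W=cloud(n,d); np.savez(f"b_{n}.npz",im=im,d=d)
    m=(abs(W[...,0]-.465)<.075)&(abs(W[...,1]+.199)<.08)&(W[...,2]>.04)&(W[...,2]<.3)
    q=W[m]; v,u=np.nonzero(m); print(n,len(q),q.min(0) if len(q) else "",u.min(),u.max(),v.min(),v.max())
    for a in np.arange(.04,.3,.02):
        s=q[(q[:,2]>=a)&(q[:,2]<a+.02)]
        if len(s): print(a.round(2),len(s),s[:,:2].min(0).round(3),s[:,:2].max(0).round(3))
    print(W[110:200:6,398].round(3).tolist() if n=="side" else "")
```

```text
side 1778 [ 0.4229474  -0.24971304  0.11870238] 389 426 78 164
0.1 5 [ 0.441 -0.227] [ 0.491 -0.158]
0.12 85 [ 0.436 -0.237] [ 0.493 -0.15 ]
0.14 102 [ 0.437 -0.235] [ 0.493 -0.151]
0.16 88 [ 0.423 -0.215] [ 0.493 -0.132]
0.18 121 [ 0.424 -0.218] [ 0.495 -0.132]
0.2 218 [ 0.423 -0.25 ] [ 0.505 -0.133]
0.22 159 [ 0.424 -0.195] [ 0.489 -0.135]
0.24 320 [ 0.428 -0.209] [ 0.496 -0.157]
0.26 342 [ 0.427 -0.214] [ 0.498 -0.159]
0.28 338 [ 0.428 -0.22 ] [ 0.502 -0.159]
[[0.466, -0.164, 0.24], [0.481, -0.2, 0.214], [0.467, -0.176, 0.21], [0.445, -0.134, 0.213], [0.443, -0.135, 0.2], [0.441, -0.135, 0.187], [0.441, -0.14, 0.172], [0.447, -0.159, 0.15], [0.442, -0.155, 0.139], [0.443, -0.161, 0.121], [0.53, -0.364, -0.0], [0.511, -0.329, 0.001], [0.494, -0.299, -0.0], [0.456, -0.219, 0.03], [0.443, -0.194, 0.029]]
top 476 [ 0.42280618 -0.2200256   0.16591276] 369 428 225 266
0.16 37 [ 0.424 -0.171] [ 0.457 -0.135]
0.18 75 [ 0.423 -0.177] [ 0.466 -0.135]
0.2 54 [ 0.423 -0.172] [ 0.469 -0.134]
0.22 154 [ 0.423 -0.169] [ 0.458 -0.136]
0.24 44 [ 0.447 -0.175] [ 0.493 -0.161]
0.26 46 [ 0.45  -0.171] [ 0.488 -0.162]
0.28 66 [ 0.429 -0.22 ] [ 0.479 -0.162]
```

Call:
{"op": "step_arm", "data": {"series": [{"dr": [0, 0, 0], "offset": [-0.5, 0.2, 20], "fingers": 0.18}, {"dr": [0, 0, 0], "offset": [0, 0, 20], "fingers": 0.18}, {"dr": [0, 0, 0], "offset": [0, 0, 0], "fingers": 0.18}, {"dr": [0, 0, 0], "offset": [0, 0, 0], "fingers": 0.18}]}}

```text
clock: 2.05
tool_pos: [0.4635, -0.2007, 0.0608]
tool_rot: [-3.139, 0.002, 0.479]
force: [-0.5, -0.7, -0.4]
gripper_width: 0.0701
```

Run:
```python
from look import *
move(.4647,-.199,.02,.482)
shot("c",{"side":(395,170,45)})
d=np.load("c_side.npz")["d"]; W=cloud("side",d)
m=(abs(W[...,0]-.465)<.075)&(abs(W[...,1]+.199)<.08)&(W[...,2]>.036)&(W[...,2]<.12)
q=W[m]; print(q[:,2].min(), np.sort(q[:,2])[:20].round(3))
print(W[150:196:3,398].round(3).tolist())
```

```text
clock 2.05 pos [ 0.4635 -0.2007  0.0608] rot [-3.139e+00  2.000e-03  4.790e-01] F [-0.5  -0.66 -0.43] w 0.0701 -> tool mm [ 1.9 -1.  40.8]
0.07798232576535813 [0.078 0.078 0.079 0.079 0.079 0.079 0.08  0.08  0.08  0.081 0.081 0.081
 0.082 0.082 0.082 0.082 0.082 0.083 0.084 0.085]
[[0.438, -0.138, 0.164], [0.437, -0.137, 0.158], [0.438, -0.142, 0.149], [0.477, -0.234, 0.097], [0.437, -0.147, 0.133], [0.433, -0.141, 0.129], [0.441, -0.16, 0.113], [0.44, -0.162, 0.104], [0.438, -0.16, 0.098], [0.436, -0.16, 0.091], [0.439, -0.168, 0.079], [0.492, -0.294, -0.0], [0.483, -0.278, 0.001], [0.453, -0.213, 0.031], [0.447, -0.201, 0.03], [0.44, -0.189, 0.029]]
```

View pics/c.png

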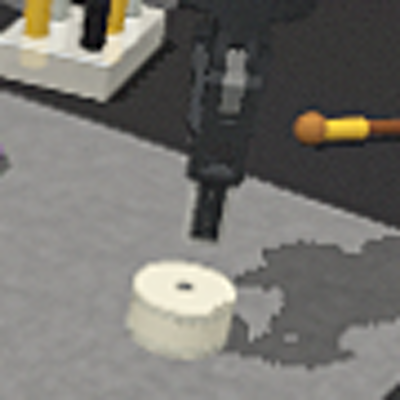

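Call:
{"op": "step_arm", "data": {"series": [{"dr": [0, 0, 0], "offset": [0.5, -0.3, 15], "fingers": 0.18}, {"dr": [0, 0, 0], "offset": [0, 0, 15], "fingers": 0.18}, {"dr": [0, 0, 0], "offset": [0, 0, 8], "fingers": 0.18}, {"dr": [0, 0, 0], "offset": [0, 0, 0], "fingers": 0.18}, {"dr": [0, 0, 0], "offset": [0, 0, 0], "fingers": 0.18}]}}

```text
clock: 2.52
tool_pos: [0.4657, -0.2, 0.0239]
tool_rot: [3.141, -0.0, 0.481]
force: [0.6, -0.6, 0.3]
gripper_width: 0.0701
```

Run:
```python
from look import *
move(.4647,-.199,.02,.482)
shot("d",{"side":(395,180,45),"top":(380,250,45)})
d=np.load("d_side.npz")["d"]; W=cloud("side",d)
print(W[150:210:3,396].round(3).tolist())
```

```text
clock 2.5167 pos [ 0.4657 -0.2     0.0239] rot [ 3.141 -0.     0.481] F [ 0.62 -0.6   0.28] w 0.0701 -> tool mm [-0.4 -1.3  3.9]
[[0.453, -0.16, 0.153], [0.453, -0.163, 0.145], [0.45, -0.16, 0.139], [0.44, -0.139, 0.142], [0.437, -0.136, 0.137], [0.437, -0.138, 0.129], [0.436, -0.14, 0.122], [0.435, -0.141, 0.114], [0.476, -0.235, 0.056], [0.433, -0.143, 0.099], [0.432, -0.143, 0.092], [0.438, -0.16, 0.075], [0.44, -0.168, 0.063], [0.439, -0.167, 0.056], [0.437, -0.168, 0.048], [0.443, -0.185, 0.03], [0.442, -0.185, 0.022], [0.441, -0.186, 0.013], [0.441, -0.189, 0.004], [0.437, -0.183, -0.001]]
```

View pics/d.png

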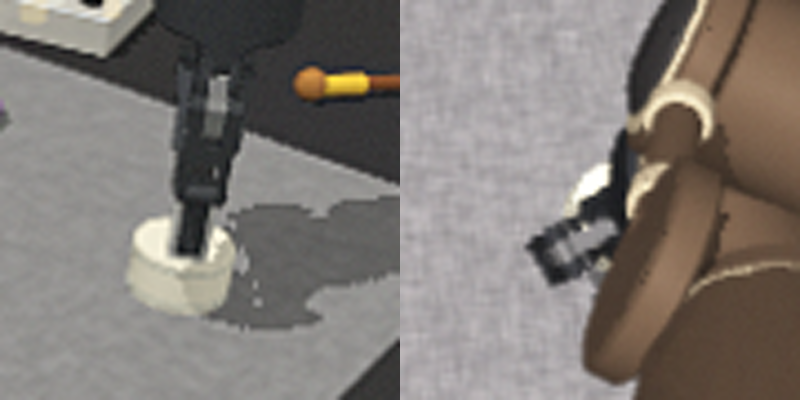

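Call:
{"op": "step_arm", "data": {"series": [{"dr": [0, 0, 0], "offset": [0, -0.5, 8], "fingers": 0.18}, {"dr": [0, 0, 0], "offset": [0, 0, 6], "fingers": 0.18}, {"dr": [0, 0, 0], "offset": [0, 0, 6], "fingers": 0.18}, {"dr": [0, 0, 0], "offset": [0, 0, 0], "fingers": 0.18}, {"dr": [0, 0, 0], "offset": [0, 0, 0], "fingers": 0.18}]}}

```text
clock: 3.03
tool_pos: [0.4646, -0.1987, 0.0026]
tool_rot: [-3.14, 0.001, 0.481]
force: [-0.4, 0.2, 0.4]
gripper_width: 0.0701
```

Run:
```python
from look import *
move(.4647,-.199,-.008,.482)
shot("e",{"side":(395,180,45)})
d=np.load("e_side.npz")["d"]; W=cloud("side",d)
for c in (390,393,396): print(W[171:210:3,c].round(3).tolist())
```

```text
clock 3.0333 pos [ 0.4646 -0.1987  0.0026] rot [-3.14e+00  1.00e-03  4.81e-01] F [-0.39  0.23  0.37] w 0.0701 -> tool mm [-0.1  0.3 10.6]
[[0.489, -0.227, 0.062], [0.444, -0.132, 0.107], [0.443, -0.133, 0.099], [0.443, -0.136, 0.09], [0.442, -0.137, 0.083], [0.441, -0.137, 0.076], [0.44, -0.138, 0.068], [0.446, -0.153, 0.051], [0.444, -0.153, 0.043], [0.445, -0.157, 0.033], [0.445, -0.16, 0.023], [0.449, -0.174, 0.007], [0.447, -0.171, 0.001]]
[[0.44, -0.137, 0.114], [0.438, -0.134, 0.108], [0.439, -0.138, 0.099], [0.436, -0.136, 0.093], [0.478, -0.231, 0.031], [0.436, -0.141, 0.076], [0.434, -0.14, 0.069], [0.441, -0.158, 0.051], [0.439, -0.158, 0.043], [0.437, -0.156, 0.037], [0.437, -0.158, 0.028], [0.444, -0.18, 0.006], [0.441, -0.176, 0.001]]
[[0.434, -0.138, 0.115], [0.432, -0.137, 0.109], [0.432, -0.14, 0.101], [0.431, -0.139, 0.094], [0.495, -0.29, 0.0], [0.432, -0.148, 0.074], [0.429, -0.144, 0.07], [0.437, -0.166, 0.049], [0.443, -0.185, 0.03], [0.442, -0.185, 0.022], [0.442, -0.187, 0.013], [0.44, -0.188, 0.004], [0.436, -0.181, 0.001]]
```

View pics/e.png

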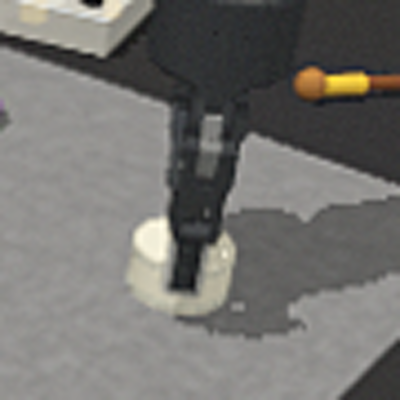

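Call:
{"op": "step_arm", "data": {"series": [{"dr": [0, 0, 0], "offset": [0, 0, 5], "fingers": 0.18}, {"dr": [0, 0, 0], "offset": [0, 0, 4], "fingers": 0.18}, {"dr": [0, 0, 0], "offset": [0, 0, 0], "fingers": 0.18}]}}

```text
clock: 3.33
tool_pos: [0.4647, -0.1987, -0.0064]
tool_rot: [-3.14, 0.001, 0.481]
force: [-0.2, 0.2, -0.1]
gripper_width: 0.0699
```

Call:
{"op": "step_arm", "data": {"series": [{"dr": [0, 0, 0], "offset": [0, 0, 0], "fingers": 0.5}, {"dr": [0, 0, 0], "offset": [0, 0, 0], "fingers": 0.5}, {"dr": [0, 0, 0], "offset": [0, 0, 0], "fingers": 0.5}, {"dr": [0, 0, 0], "offset": [0, 0, 0], "fingers": 0.5}, {"dr": [0, 0, 0], "offset": [0, 0, 0], "fingers": 0.5}], "newtons": 40}}

```text
clock: 3.75
tool_pos: [0.4656, -0.1993, -0.0054]
tool_rot: [3.141, -0.0, 0.481]
force: [0.1, -0.3, 0.3]
gripper_width: 0.0547
```

Call:
{"op": "step_arm", "data": {"series": [{"dr": [0, 0, 0], "offset": [0, 0, -10], "fingers": 0.5}, {"dr": [0, 0, 0], "offset": [0, 0, -25], "fingers": 0.5}, {"dr": [0, 0, 0], "offset": [0, 0, -30], "fingers": 0.5}, {"dr": [0, 0, 0], "offset": [0, 0, -30], "fingers": 0.5}, {"dr": [0, 0, 0], "offset": [0, 0, -25], "fingers": 0.5}, {"dr": [0, 0, 0], "offset": [0, 0, 0], "fingers": 0.5}, {"dr": [0, 0, 0], "offset": [0, 0, 0], "fingers": 0.5}]}}

```text
clock: 4.33
tool_pos: [0.4663, -0.1996, 0.1162]
tool_rot: [3.138, -0.002, 0.481]
force: [0.0, 0.4, -3.2]
gripper_width: 0.0545
```

Call:
{"op": "step_arm", "data": {"series": [{"dr": [0, 0, 0], "offset": [23.3, -31.6, 0], "fingers": 0.5}, {"dr": [0, 0, 0], "offset": [23.3, -31.6, 0], "fingers": 0.5}, {"dr": [0, 0, 0], "offset": [23.3, -31.6, 0], "fingers": 0.5}, {"dr": [0, 0, 0], "offset": [23.3, -31.6, 0], "fingers": 0.5}, {"dr": [0, 0, 0], "offset": [23.3, -31.6, 0], "fingers": 0.5}, {"dr": [0, 0, 0], "offset": [23.3, -31.6, 0], "fingers": 0.5}, {"dr": [0, 0, 0], "offset": [23.3, -31.6, 0], "fingers": 0.5}, {"dr": [0, 0, 0], "offset": [23.3, -31.6, 0], "fingers": 0.5}, {"dr": [0, 0, 0], "offset": [23.3, -31.6, 0], "fingers": 0.5}, {"dr": [0, 0, 0], "offset": [23.3, -31.6, 0], "fingers": 0.5}]}}

```text
clock: 5.17
tool_pos: [0.523, 0.1903, 0.1117]
tool_rot: [-3.141, 0.005, 0.482]
force: [1.5, -0.0, -3.0]
gripper_width: 0.0549
```

Call:
{"op": "step_arm", "data": {"series": [{"dr": [0, 0, 0], "offset": [0, 0, 0], "fingers": 0.5}, {"dr": [0, 0, 0], "offset": [0, 0, 0], "fingers": 0.5}, {"dr": [0, 0, 0], "offset": [0, 0, 0], "fingers": 0.5}]}}

```text
clock: 5.42
tool_pos: [0.5232, 0.1883, 0.112]
tool_rot: [-3.141, 0.005, 0.483]
force: [-0.6, -0.8, -3.8]
gripper_width: 0.055
```

Run:
```python
from look import *
from meas import circ
move(.5249,.1885,.115,.482)
shot("f",{"side":(265,210,70),"top":(220,230,50)})
for n in("top","side"):
    z=np.load(f"f_{n}.npz"); W=cloud(n,z["d"]); I=z["im"]
    m=(abs(W[...,0]-.525)<.06)&(abs(W[...,1]-.188)<.06)&(W[...,2]>.1)&(W[...,2]<.2)&(I.min(2)>130)
    q=W[m]; print(n,len(q)); 
    if len(q)>20: print(np.percentile(q[:,2],[2,50,98]).round(4)); t=q[q[:,2]>np.percentile(q[:,2],98)-.006]; print("top",len(t),circ(t[:,:2]).round(4),"z",np.median(t[:,2]))
    if len(q)>20:
        s=q[q[:,2]<np.percentile(q[:,2],98)-.006]
        if len(s)>20:
            from scipy.optimize import least_squares
            print("side wall",len(s),least_squares(lambda c:np.hypot(*(s[:,:2]-c).T)-.028,[.525,.188],loss="soft_l1",f_scale=.001).x.round(4))
```

```text
top table z 0.002062214373609983
foot 444 z 0.030971432709771984 circ [ 0.4646 -0.2     0.0276] mean [ 0.4645 -0.1997]
spacer 300 z 0.01676035041070212 circ [ 0.5386 -0.0311  0.0274] mean [ 0.538  -0.0311]
disc 392 z 0.015085494277313982 circ [ 0.651  -0.1945  0.0276] mean [ 0.6501 -0.1939]
plate 1852 ((526.95068359375, 185.59458923339844), (171.902099609375, 172.08917236328125), 87.98937225341797)
pins [[491.20001220703125, 197.1999969482422], [557.7999877929688, 176.39999389648438], [534.9000244140625, 219.89999389648438], [514.0, 153.6999969482422]] [24 22 20 21] [524.46783 186.80673]
platen 320 [0.52518138 0.18736038 0.03065714] [0.5209 0.1806 0.033 ]
side table z 0.0020568002583643274
foot 233 z 0.029922258906912802 circ [ 0.4647 -0.1983  0.0281] mean [ 0.4634 -0.1954]
spacer 241 z 0.015463147100738983 circ [ 0.5386 -0.0292  0.0276] mean [ 0.537  -0.0272]
disc 180 z 0.013797270835526315 circ [ 0.6403 -0.2385  0.065 ] mean [ 0.6489 -0.1911]
plate 1685 ((568.75927734375, 151.73805236816406), (177.0340576171875, 256.02630615234375), 51.67868423461914)
pins [[557.7000122070312, 179.5], [535.2999877929688, 223.1999969482422], [491.20001220703125, 200.3000030517578], [513.7000122070312, 157.60000610351562]] [61 63 68 57] [524.46155 190.1689 ]
platen 378 [0.52798849 0.19452624 0.03135134] [0.5239 0.1909 0.0369]
clock 5.4167 pos [0.5232 0.1883 0.112 ] rot [-3.141  0.005  0.483] F [-0.62 -0.76 -3.84] w 0.055 -> tool mm [ 1.6  0.6 -3. ]
top 2
side 502
[0.119  0.1433 0.1528]
top 208 [0.523  0.199  0.0354] z 0.1478884684278618
side wall 294 [0.5234 0.1884]
```

View pics/f.png

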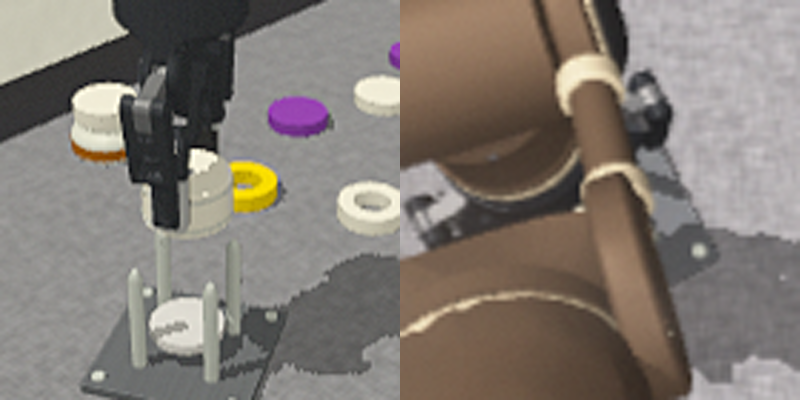

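```bash
sed -i '/^W=None/,$d' meas.py
cat > nest.py <<'E'
from h import *
from scipy.optimize import least_squares
def nest(n,d,z0,z1):
    W=cloud(n,d).reshape(-1,3)
    P=W[(np.hypot(W[:,0]-.5255,W[:,1]-.1875)<.05)&(W[:,2]>z0)&(W[:,2]<z1)][:,:2]
    P=P[np.hypot(*(P-[.5255,.1875]).T)>.029]
    k=np.array([[1,1],[1,-1],[-1,1],[-1,-1]])*.02475
    def f(c):
        R=np.array([[np.cos(c[2]),-np.sin(c[2])],[np.sin(c[2]),np.cos(c[2])]])
        q=k@R.T+c[:2]; return np.linalg.norm(P[:,None]-q,axis=2).min(1)-.005
    r=least_squares(f,[.5255,.1875,.482],loss="soft_l1",f_scale=.001)
    return len(P),r.x.round(4),np.median(abs(f(r.x))).round(4)
if __name__=="__main__":
    print(nest("side",np.load("side0.npz")["d"],.04,.077),nest("side",np.load("f_side.npz")["d"],.04,.077),nest("top",np.load("top0.npz")["d"],.045,.077))
    z=np.load("side0.npz"); W=cloud("side",z["d"]); I=z["im"]
    for nm,c,h in(("foot",(.4647,-.199),.025),("disc",(.651,-.193),.012),("spacer",(.5386,-.03),.013)):
        m=(np.hypot(W[...,0]-c[0],W[...,1]-c[1])<.04)&(W[...,2]>.005)&(W[...,2]<h)&(I.min(2)>100); s=W[m][:,:2]
        print(nm,len(s),least_squares(lambda c:np.hypot(*(s-c).T)-.028,c,loss="soft_l1",f_scale=.001).x.round(4))
    z=np.load("f_side.npz"); W=cloud("side",z["d"]); m=(np.hypot(W[...,0]-.525,W[...,1]-.188)<.04)&(W[...,2]>.115)&(W[...,2]<.142)&(z["im"].min(2)>120); s=W[m][:,:2]
    for q in (s[s[:,0]>.515],s[s[:,1]<.2],s): print(len(q),least_squares(lambda c:np.hypot(*(q-c).T)-.028,[.525,.188],loss="soft_l1",f_scale=.001).x.round(4))
E
python3 nest.py
```

```text
(339, array([0.527 , 0.1877, 0.4703]), np.float64(0.0005)) (340, array([0.5269, 0.1878, 0.4695]), np.float64(0.0005)) (51, array([0.526 , 0.188 , 0.4749]), np.float64(0.0002))
foot 159 [ 0.4657 -0.2002]
disc 48 [ 0.652  -0.1949]
spacer 104 [ 0.539  -0.0301]
37 [0.521  0.1887]
116 [0.5234 0.1877]
248 [0.5233 0.1885]
```

Call:
{"op": "step_arm", "data": {"series": [{"dr": [0, 0, 0.6], "offset": [2.9, 2.1, 10], "fingers": 0.5}, {"dr": [0, 0, 0], "offset": [0, 0, 16], "fingers": 0.5}, {"dr": [0, 0, 0], "offset": [0, 0, 0], "fingers": 0.5}, {"dr": [0, 0, 0], "offset": [0, 0, 0], "fingers": 0.5}]}}

```text
clock: 5.85
tool_pos: [0.5277, 0.1868, 0.0868]
tool_rot: [-3.141, 0.004, 0.469]
force: [0.2, -0.3, -1.9]
gripper_width: 0.0547
```

Run:
```python
from look import *
from scipy.optimize import least_squares
im,d=robot.get_image("side"); W=cloud("side",d)
m=(np.hypot(W[...,0]-.525,W[...,1]-.188)<.04)&(W[...,2]>.085)&(W[...,2]<.116)&(im.min(2)>120); s=W[m]
print(np.percentile(s[:,2],[0,2])); s=s[:,:2]; q=s
print(len(q),least_squares(lambda c:np.hypot(*(q-c).T)-.028,[.525,.188],loss="soft_l1",f_scale=.001).x.round(4))
move(.5268,.1878,.024,.472)
```

```text
[0.0853206  0.09326561]
230 [0.5276 0.1871]
clock 5.9 pos [0.5286 0.1873 0.0877] rot [-3.141e+00  2.000e-03  4.690e-01] F [ 0.35  0.46 -3.22] w 0.0548 -> tool mm [-1.3 -1.2 63.7]
```

Call:
{"op": "step_arm", "data": {"series": [{"dr": [0, 0, 0], "offset": [-0.4, -1.0, 5], "fingers": 0.5}, {"dr": [0, 0, 0], "offset": [0, 0, 10], "fingers": 0.5}, {"dr": [0, 0, 0], "offset": [0, 0, 10], "fingers": 0.5}, {"dr": [0, 0, 0], "offset": [0, 0, 10], "fingers": 0.5}, {"dr": [0, 0, 0], "offset": [0, 0, 10], "fingers": 0.5}, {"dr": [0, 0, 0], "offset": [0, 0, 8], "fingers": 0.5}, {"dr": [0, 0, 0], "offset": [0, 0, 0], "fingers": 0.5}]}}

```text
clock: 6.48
tool_pos: [0.526, 0.1885, 0.0326]
tool_rot: [-3.141, 0.005, 0.471]
force: [0.3, -0.3, -2.8]
gripper_width: 0.055
```

Call:
{"op": "step_arm", "data": {"series": [{"dr": [0, 0, 0], "offset": [0, 0, 3], "fingers": 0.5}, {"dr": [0, 0, 0], "offset": [0, 0, 2], "fingers": 0.5}, {"dr": [0, 0, 0], "offset": [0, 0, 0], "fingers": 0.5}]}}

```text
clock: 6.73
tool_pos: [0.5283, 0.1891, 0.0303]
tool_rot: [3.142, -0.0, 0.471]
force: [0.4, 0.2, -3.3]
gripper_width: 0.0551
```

Call:
{"op": "step_arm", "data": {"series": [{"dr": [0, 0, 0], "offset": [0, 0, 2], "fingers": 0.5}, {"dr": [0, 0, 0], "offset": [0, 0, 0], "fingers": 0.5}, {"dr": [0, 0, 0], "offset": [0, 0, 0], "fingers": 0.5}]}}

```text
clock: 6.98
tool_pos: [0.5284, 0.1891, 0.0286]
tool_rot: [3.142, -0.0, 0.471]
force: [-0.1, -0.2, -2.6]
gripper_width: 0.0547
```

Call:
{"op": "step_arm", "data": {"series": [{"dr": [0, 0, 0], "offset": [0, 0, 1], "fingers": 0.5}, {"dr": [0, 0, 0], "offset": [0, 0, 0], "fingers": 0.5}, {"dr": [0, 0, 0], "offset": [0, 0, 0], "fingers": 0.5}]}}

```text
clock: 7.23
tool_pos: [0.5282, 0.1891, 0.0274]
tool_rot: [-3.142, -0.0, 0.471]
force: [0.0, -0.6, -2.3]
gripper_width: 0.0547
```

Call:
{"op": "step_arm", "data": {"series": [{"dr": [0, 0, 0], "offset": [0, 0, 1.5], "fingers": 0.5}, {"dr": [0, 0, 0], "offset": [0, 0, 0], "fingers": 0.5}, {"dr": [0, 0, 0], "offset": [0, 0, 0], "fingers": 0.5}]}}

```text
clock: 7.48
tool_pos: [0.5281, 0.1891, 0.0257]
tool_rot: [-3.141, 0.0, 0.471]
force: [1.2, 0.1, -2.9]
gripper_width: 0.0547
```

Run:
```python
from look import *
im,d=robot.get_image("side"); W=cloud("side",d)
m=(np.hypot(W[...,0]-.527,W[...,1]-.188)<.03)&(W[...,2]>.02)&(W[...,2]<.075)&(im.min(2)>130); s=W[m]
print(len(s),np.percentile(s[:,2],[1,5,50,95,99]).round(4)); print(np.histogram(s[:,2],np.arange(.02,.076,.004)))
move(.5268,.1878,.024,.472)
```

```text
309 [0.0237 0.0259 0.0604 0.0633 0.0638]
(array([  5,  24,  21,  12,  18,  14,  14,  10,  13,  18, 157,   3,   0]), array([0.02 , 0.024, 0.028, 0.032, 0.036, 0.04 , 0.044, 0.048, 0.052,
       0.056, 0.06 , 0.064, 0.068, 0.072]))
clock 7.5333 pos [0.5282 0.1891 0.0258] rot [-3.142  0.     0.471] F [-0.22 -0.   -2.11] w 0.055 -> tool mm [-1.8  0.5  1.8]
```

Call:
{"op": "step_arm", "data": {"series": [{"dr": [0, 0, 0], "offset": [0, 0, 1.2], "fingers": 0.5}, {"dr": [0, 0, 0], "offset": [0, 0, 0], "fingers": 0.5}, {"dr": [0, 0, 0], "offset": [0, 0, 0], "fingers": 0.5}]}}

```text
clock: 7.78
tool_pos: [0.5282, 0.1891, 0.0246]
tool_rot: [-3.142, 0.0, 0.471]
force: [-0.3, -0.0, -2.3]
gripper_width: 0.055
```

Call:
{"op": "step_arm", "data": {"series": [{"dr": [0, 0, 0], "offset": [0, 0, 0.8], "fingers": 0.5}, {"dr": [0, 0, 0], "offset": [0, 0, 0], "fingers": 0.5}, {"dr": [0, 0, 0], "offset": [0, 0, 0], "fingers": 0.5}]}}

```text
clock: 8.03
tool_pos: [0.5282, 0.1891, 0.0244]
tool_rot: [-3.142, 0.0, 0.471]
force: [-2.8, -0.4, 2.9]
gripper_width: 0.0548
```

Call:
{"op": "step_arm", "data": {"series": [{"dr": [0, 0, 0], "offset": [0, 0, 0], "fingers": 0.3}, {"dr": [0, 0, 0], "offset": [0, 0, 0], "fingers": 0.18}, {"dr": [0, 0, 0], "offset": [0, 0, 0], "fingers": 0.18}, {"dr": [0, 0, 0], "offset": [0, 0, -15], "fingers": 0.18}, {"dr": [0, 0, 0], "offset": [0, 0, -25], "fingers": 0.18}, {"dr": [0, 0, 0], "offset": [0, 0, -25], "fingers": 0.18}, {"dr": [0, 0, 0], "offset": [0, 0, -25], "fingers": 0.18}, {"dr": [0, 0, 0], "offset": [0, 0, 0], "fingers": 0.18}, {"dr": [0, 0, 0], "offset": [0, 0, 0], "fingers": 0.18}]}}

```text
clock: 8.78
tool_pos: [0.5301, 0.1896, 0.1159]
tool_rot: [3.141, -0.005, 0.471]
force: [-0.1, 0.7, -0.2]
gripper_width: 0.0704
```

```bash
cat >> look.py <<'E'
def tops(c,zlo,zhi,r=.04,thr=120):
    from meas import circ
    im,d=robot.get_image("side"); W=cloud("side",d)
    m=(np.hypot(W[...,0]-c[0],W[...,1]-c[1])<r)&(W[...,2]>zlo)&(W[...,2]<zhi)&(im.min(2)>thr); s=W[m]
    print("top face",len(s),"z pct",np.percentile(s[:,2],[3,50,97]).round(4),"circ",circ(s[:,:2]).round(4))
    A=np.c_[s[:,:2]-s[:,:2].mean(0),np.ones(len(s))]; print("tilt mrad",(np.linalg.lstsq(A,s[:,2],rcond=None)[0][:2]*1000).round(1))
E
python3 - <<'E'
from look import *
tops((.5268,.1878),.055,.066,.03)
move(.5388,-.0301,.10,.472)
E
```

```text
top face 421 z pct [0.057  0.0609 0.0628] circ [0.5277 0.1879 0.0283]
tilt mrad [22.7  8.5]
clock 8.8333 pos [0.5285 0.1891 0.1142] rot [ 3.141e+00 -1.000e-03  4.710e-01] F [ 0.56  1.06 -0.65] w 0.0697 -> tool mm [-90.5 199.9  14.2]
```

Call:
{"op": "step_arm", "data": {"series": [{"dr": [0, 0, 0], "offset": [-15.1, 33.3, 0], "fingers": 0.18}, {"dr": [0, 0, 0], "offset": [-15.1, 33.3, 0], "fingers": 0.18}, {"dr": [0, 0, 0], "offset": [-15.1, 33.3, 0], "fingers": 0.18}, {"dr": [0, 0, 0], "offset": [-15.1, 33.3, 0], "fingers": 0.18}, {"dr": [0, 0, 0], "offset": [-15.1, 33.3, 14], "fingers": 0.18}, {"dr": [0, 0, 0], "offset": [-15.1, 33.3, 30], "fingers": 0.18}, {"dr": [0, 0, 0], "offset": [0, 0, 30], "fingers": 0.18}, {"dr": [0, 0, 0], "offset": [0, 0, 0], "fingers": 0.18}, {"dr": [0, 0, 0], "offset": [0, 0, 0], "fingers": 0.18}, {"dr": [0, 0, 0], "offset": [0, 0, 0], "fingers": 0.18}]}}

```text
clock: 9.67
tool_pos: [0.5375, -0.025, 0.0432]
tool_rot: [-3.141, 0.001, 0.472]
force: [0.5, -0.0, -0.2]
gripper_width: 0.07
```

Run:
```python
from look import *
shot("g",{"side":(325,195,50),"top":(305,225,50)})
move(.539,-.030,-.010,.472)
```

```text
clock 9.7667 pos [ 0.5392 -0.0248  0.0448] rot [ 3.14e+00 -2.00e-03  4.73e-01] F [-0.58  0.    0.16] w 0.0701 -> tool mm [-2.5  4.5 54.8]
```

View pics/g.png

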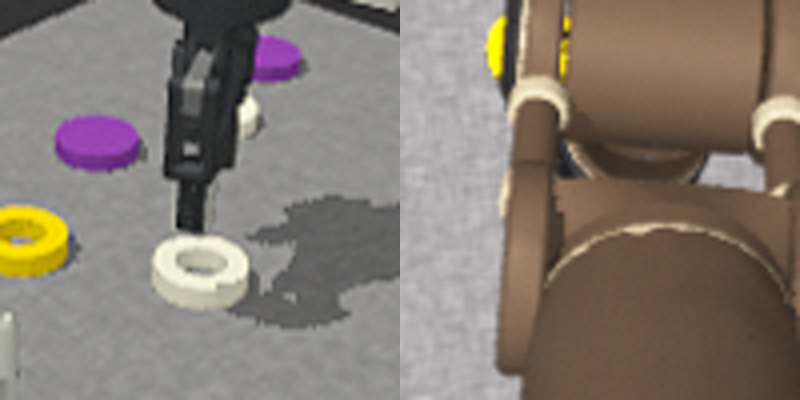

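Call:
{"op": "step_arm", "data": {"series": [{"dr": [0, 0, 0], "offset": [-2.3, 4.5, 10], "fingers": 0.18}, {"dr": [0, 0, 0], "offset": [0, 0, 15], "fingers": 0.18}, {"dr": [0, 0, 0], "offset": [0, 0, 12], "fingers": 0.18}, {"dr": [0, 0, 0], "offset": [0, 0, 6], "fingers": 0.18}, {"dr": [0, 0, 0], "offset": [0, 0, 4], "fingers": 0.18}, {"dr": [0, 0, 0], "offset": [0, 0, 3], "fingers": 0.18}, {"dr": [0, 0, 0], "offset": [0, 0, 0], "fingers": 0.18}, {"dr": [0, 0, 0], "offset": [0, 0, 0], "fingers": 0.18}]}}

```text
clock: 10.43
tool_pos: [0.5382, -0.0308, -0.0064]
tool_rot: [3.141, -0.0, 0.471]
force: [-0.7, 0.3, 0.5]
gripper_width: 0.07
```

Call:
{"op": "step_arm", "data": {"series": [{"dr": [0, 0, 0], "offset": [0, 0, 2], "fingers": 0.18}, {"dr": [0, 0, 0], "offset": [0, 0, 2], "fingers": 0.18}, {"dr": [0, 0, 0], "offset": [0, 0, 0], "fingers": 0.25}, {"dr": [0, 0, 0], "offset": [0, 0, 0], "fingers": 0.5}, {"dr": [0, 0, 0], "offset": [0, 0, 0], "fingers": 0.5}, {"dr": [0, 0, 0], "offset": [0, 0, 0], "fingers": 0.5}, {"dr": [0, 0, 0], "offset": [0, 0, 0], "fingers": 0.5}], "newtons": 30}}

```text
clock: 11.02
tool_pos: [0.5383, -0.0308, -0.0103]
tool_rot: [3.141, -0.001, 0.471]
force: [0.8, 0.6, 1.4]
gripper_width: 0.0537
```

Call:
{"op": "step_arm", "data": {"series": [{"dr": [0, 0, 0], "offset": [0, 0, -10], "fingers": 0.5}, {"dr": [0, 0, 0], "offset": [0, 0, -25], "fingers": 0.5}, {"dr": [0, 0, 0], "offset": [0, 0, -30], "fingers": 0.5}, {"dr": [0, 0, 0], "offset": [0, 0, -30], "fingers": 0.5}, {"dr": [0, 0, 0], "offset": [0, 0, -25], "fingers": 0.5}, {"dr": [0, 0, 0], "offset": [0, 0, 0], "fingers": 0.5}]}}

```text
clock: 11.52
tool_pos: [0.5426, -0.0314, 0.1159]
tool_rot: [3.135, -0.009, 0.471]
force: [1.2, 0.2, -0.8]
gripper_width: 0.0537
```

Call:
{"op": "step_arm", "data": {"series": [{"dr": [0, 0, 0], "offset": [14.8, -33.3, 0], "fingers": 0.5}, {"dr": [0, 0, 0], "offset": [14.8, -33.3, 0], "fingers": 0.5}, {"dr": [0, 0, 0], "offset": [14.8, -33.3, 0], "fingers": 0.5}, {"dr": [0, 0, 0], "offset": [14.8, -33.3, 0], "fingers": 0.5}, {"dr": [0, 0, 0], "offset": [14.8, -33.3, 0], "fingers": 0.5}, {"dr": [0, 0, 0], "offset": [14.8, -33.3, 0], "fingers": 0.5}, {"dr": [0, 0, 0], "offset": [0, 0, 0], "fingers": 0.5}, {"dr": [0, 0, 0], "offset": [0, 0, 0], "fingers": 0.5}, {"dr": [0, 0, 0], "offset": [0, 0, 0], "fingers": 0.5}]}}

```text
clock: 12.27
tool_pos: [0.5257, 0.1873, 0.109]
tool_rot: [3.141, 0.002, 0.472]
force: [0.1, -1.2, 0.5]
gripper_width: 0.0536
```

```bash
cat >> look.py <<'E'
def wall(c,zlo,zhi,thr=120):
    from scipy.optimize import least_squares
    im,d=robot.get_image("side"); W=cloud("side",d)
    m=(np.hypot(W[...,0]-c[0],W[...,1]-c[1])<.042)&(W[...,2]>zlo)&(W[...,2]<zhi)&(im.min(2)>thr); s=W[m]
    f=lambda c:np.hypot(*(s[:,:2]-c).T)-.028
    # outer wall only: keep points within 4 mm of the fitted wall, repeat
    x=np.array(c)
    for i in range(4):
        k=abs(f(x))<(.02,.008,.004,.003)[i]; x=least_squares(lambda c:f(c)[k],x,loss="soft_l1",f_scale=.001).x
    print("wall",k.sum(),x.round(4),"z",np.percentile(s[:,2],[1,5,50,95,99]).round(4))
E
python3 - <<'E'
from look import *
o=robot.observe()["tool_pos"]
wall((o[0],o[1]),.09,.14); move(.5268,.1878,.0,.472)
E
```

```text
wall 172 [0.5279 0.1931] z [0.12   0.122  0.1337 0.1363 0.1377]
clock 12.3167 pos [0.5259 0.1867 0.109 ] rot [3.141e+00 1.000e-03 4.710e-01] F [-0.29 -1.13 -0.96] w 0.0534 -> tool mm [  1.3  -0.6 109. ]
```

Run:
```python
from look import *
wall((.526,.188),.118,.1305); tops((.526,.188),.1315,.139,.04); move(.5268,.1878,.0,.472)
```

```text
wall 77 [0.5277 0.1911] z [0.1195 0.121  0.1256 0.1298 0.1303]
top face 215 z pct [0.1319 0.1353 0.1367] circ [0.5268 0.1888 0.0293]
tilt mrad [  5.  -13.4]
clock 12.4167 pos [0.5262 0.1862 0.1091] rot [3.142e+00 1.000e-03 4.690e-01] F [-0.44 -0.18 -0.02] w 0.0537 -> tool mm [  1.2  -1.2 109.1]
```

Call:
{"op": "step_arm", "data": {"series": [{"dr": [0, 0, 0], "offset": [0, 0, 15], "fingers": 0.5}, {"dr": [0, 0, 0], "offset": [0, 0, 15], "fingers": 0.5}, {"dr": [0, 0, 0], "offset": [0, 0, 0], "fingers": 0.5}, {"dr": [0, 0, 0], "offset": [0, 0, 0], "fingers": 0.5}, {"dr": [0, 0, 0], "offset": [0, 0, 0], "fingers": 0.5}]}}

```text
clock: 12.83
tool_pos: [0.5269, 0.1869, 0.0799]
tool_rot: [3.141, -0.0, 0.47]
force: [0.5, 0.3, -0.5]
gripper_width: 0.054
```

Run:
```python
from look import *
wall((.526,.188),.088,.1005); tops((.526,.188),.1015,.109,.04); move(.5268,.1878,.0497,.472)
shot("i",{"side":(262,228,40),"top":(220,230,50)})
```

```text
wall 59 [0.5288 0.2005] z [0.0903 0.0917 0.0965 0.1002 0.1005]
top face 215 z pct [0.102  0.1064 0.108 ] circ [0.5275 0.1892 0.0292]
tilt mrad [  9.1 -20.9]
clock 12.9333 pos [0.5274 0.1874 0.0805] rot [ 3.141e+00 -2.000e-03  4.700e-01] F [0.99 0.21 1.12] w 0.0538 -> tool mm [-0.4 -0.7 30.8]
```

View pics/i.png

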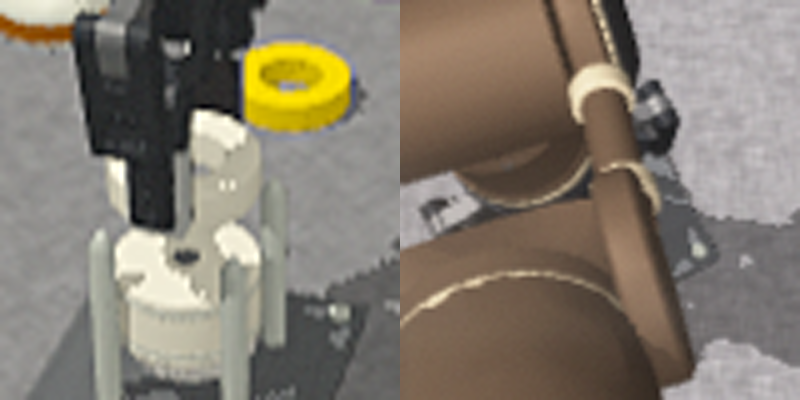

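Call:
{"op": "step_arm", "data": {"series": [{"dr": [0, 0, 0], "offset": [0, -0.4, 8], "fingers": 0.5}, {"dr": [0, 0, 0], "offset": [0, 0, 8], "fingers": 0.5}, {"dr": [0, 0, 0], "offset": [0, 0, 6], "fingers": 0.5}, {"dr": [0, 0, 0], "offset": [0, 0, 4], "fingers": 0.5}, {"dr": [0, 0, 0], "offset": [0, 0, 2], "fingers": 0.5}, {"dr": [0, 0, 0], "offset": [0, 0, 0], "fingers": 0.5}, {"dr": [0, 0, 0], "offset": [0, 0, 0], "fingers": 0.5}]}}

```text
clock: 13.62
tool_pos: [0.5261, 0.1879, 0.0512]
tool_rot: [-3.141, 0.0, 0.471]
force: [-0.8, -0.4, -1.1]
gripper_width: 0.0539
```

Call:
{"op": "step_arm", "data": {"series": [{"dr": [0, 0, 0], "offset": [0, 0, 1.2], "fingers": 0.5}, {"dr": [0, 0, 0], "offset": [0, 0, 0], "fingers": 0.5}, {"dr": [0, 0, 0], "offset": [0, 0, 0], "fingers": 0.5}]}}

```text
clock: 13.87
tool_pos: [0.5265, 0.188, 0.0505]
tool_rot: [3.141, -0.001, 0.471]
force: [0.4, 0.3, 0.7]
gripper_width: 0.0538
```

Run:
```python
from look import *
tops((.527,.188),.0715,.082,.03); move(.5268,.1878,.0497,.472)
```

```text
top face 191 z pct [0.072  0.0766 0.0788] circ [0.5282 0.1885 0.028 ]
tilt mrad [4.3 0.4]
clock 13.9167 pos [0.5264 0.188  0.0505] rot [ 3.142 -0.     0.471] F [-0.1  -0.23 -0.48] w 0.0537 -> tool mm [0.3 0.3 0.8]
```

Call:
{"op": "step_arm", "data": {"series": [{"dr": [0, 0, 0], "offset": [0, 0, 0.7], "fingers": 0.5}, {"dr": [0, 0, 0], "offset": [0, 0, 0], "fingers": 0.5}, {"dr": [0, 0, 0], "offset": [0, 0, 0], "fingers": 0.5}]}}

```text
clock: 14.17
tool_pos: [0.5265, 0.188, 0.0497]
tool_rot: [3.142, -0.001, 0.471]
force: [-0.1, -0.3, 0.1]
gripper_width: 0.0536
```

Call:
{"op": "step_arm", "data": {"series": [{"dr": [0, 0, 0], "offset": [0, 0, 0.5], "fingers": 0.5}, {"dr": [0, 0, 0], "offset": [0, 0, 0], "fingers": 0.5}, {"dr": [0, 0, 0], "offset": [0, 0, 0], "fingers": 0.5}]}}

```text
clock: 14.42
tool_pos: [0.5265, 0.188, 0.0495]
tool_rot: [3.142, -0.0, 0.471]
force: [-0.4, 0.6, 2.4]
gripper_width: 0.054
```

Call:
{"op": "step_arm", "data": {"series": [{"dr": [0, 0, 0], "offset": [0, 0, 0], "fingers": 0.3}, {"dr": [0, 0, 0], "offset": [0, 0, 0], "fingers": 0.18}, {"dr": [0, 0, 0], "offset": [0, 0, 0], "fingers": 0.18}, {"dr": [0, 0, 0], "offset": [0, 0, -15], "fingers": 0.18}, {"dr": [0, 0, 0], "offset": [0, 0, -25], "fingers": 0.18}, {"dr": [0, 0, 0], "offset": [0, 0, -30], "fingers": 0.18}, {"dr": [0, 0, -7], "offset": [0, 0, 0], "fingers": 0.18}, {"dr": [0, 0, -7], "offset": [0, 0, 0], "fingers": 0.18}, {"dr": [0, 0, -7], "offset": [0, 0, 0], "fingers": 0.18}, {"dr": [0, 0, -7], "offset": [0, 0, 0], "fingers": 0.18}]}}

```text
clock: 15.25
tool_pos: [0.5262, 0.1879, 0.1191]
tool_rot: [3.141, -0.0, 0.966]
force: [-0.0, 0.5, -0.9]
gripper_width: 0.07
```

Call:
{"op": "step_arm", "data": {"series": [{"dr": [0, 0, -7], "offset": [0, 0, 0], "fingers": 0.18}, {"dr": [0, 0, -7], "offset": [0, 0, 0], "fingers": 0.18}, {"dr": [0, 0, -7], "offset": [0, 0, 0], "fingers": 0.18}, {"dr": [0, 0, -7], "offset": [0, 0, 0], "fingers": 0.18}, {"dr": [0, 0, -7], "offset": [0, 0, 0], "fingers": 0.18}, {"dr": [0, 0, -7], "offset": [0, 0, 0], "fingers": 0.18}, {"dr": [0, 0, -7], "offset": [0, 0, 0], "fingers": 0.18}, {"dr": [0, 0, -7], "offset": [0, 0, 0], "fingers": 0.18}, {"dr": [0, 0, -6], "offset": [0, 0, 0], "fingers": 0.18}, {"dr": [0, 0, 0], "offset": [0, 0, 0], "fingers": 0.18}]}}

```text
clock: 16.08
tool_pos: [0.526, 0.1878, 0.1187]
tool_rot: [-3.141, -0.0, 2.043]
force: [0.6, -0.4, -1.0]
gripper_width: 0.0701
```

Run:
```python
from look import *
tops((.527,.188),.073,.082,.03)
wall((.527,.188),.0605,.0725)
move(.6515,-.194,.045,2.043)
```

```text
top face 351 z pct [0.0737 0.0763 0.0785] circ [0.5278 0.1878 0.0281]
tilt mrad [-2.8 27.9]
wall 121 [0.5143 0.1863] z [0.0606 0.0609 0.0668 0.0719 0.0723]
clock 16.1833 pos [0.5261 0.1878 0.1188] rot [-3.141 -0.     2.039] F [ 0.17  0.26 -1.51] w 0.0701 -> tool mm [-397.1  -62.    73.8]
```

Call:
{"op": "step_arm", "data": {"series": [{"dr": [0, 0, 0], "offset": [-36.1, -5.6, 0], "fingers": 0.18}, {"dr": [0, 0, 0], "offset": [-36.1, -5.6, 0], "fingers": 0.18}, {"dr": [0, 0, 0], "offset": [-36.1, -5.6, 0], "fingers": 0.18}, {"dr": [0, 0, 0], "offset": [-36.1, -5.6, 0], "fingers": 0.18}, {"dr": [0, 0, 0], "offset": [-36.1, -5.6, 0], "fingers": 0.18}, {"dr": [0, 0, 0], "offset": [-36.1, -5.6, 0], "fingers": 0.18}, {"dr": [0, 0, 0], "offset": [-36.1, -5.6, 0], "fingers": 0.18}, {"dr": [0, 0, 0], "offset": [-36.1, -5.6, 0], "fingers": 0.18}, {"dr": [0, 0, 0], "offset": [-36.1, -5.6, 0], "fingers": 0.18}, {"dr": [0, 0, 0], "offset": [-36.1, -5.6, 10], "fingers": 0.18}]}}

```text
clock: 17.02
tool_pos: [0.6422, -0.1616, 0.1111]
tool_rot: [3.138, 0.003, 2.039]
force: [1.3, 0.1, 0.8]
gripper_width: 0.0701
```

Call:
{"op": "step_arm", "data": {"series": [{"dr": [0, 0, 0], "offset": [-36.1, -5.6, 20], "fingers": 0.18}, {"dr": [0, 0, 0], "offset": [0, 0, 22], "fingers": 0.18}, {"dr": [0, 0, 0], "offset": [0, 0, 22], "fingers": 0.18}, {"dr": [0, 0, 0], "offset": [0, 0, 0], "fingers": 0.18}, {"dr": [0, 0, 0], "offset": [0, 0, 0], "fingers": 0.18}, {"dr": [0, 0, 0], "offset": [0, 0, 0], "fingers": 0.18}]}}

```text
clock: 17.52
tool_pos: [0.652, -0.1937, 0.0458]
tool_rot: [3.141, 0.001, 2.041]
force: [-0.2, 0.1, 0.9]
gripper_width: 0.07
```

Run:
```python
from look import *
move(.6515,-.194,-.0105,2.043)
im,d=robot.get_image("side"); W=cloud("side",d)
m=(np.hypot(W[...,0]-.651,W[...,1]+.194)<.06)&(W[...,2]>.03)&(W[...,2]<.085); s=W[m]
print(len(s),s.min(0).round(3),s.max(0).round(3))
```

```text
clock 17.5167 pos [ 0.652  -0.1937  0.0458] rot [3.141e+00 1.000e-03 2.041e+00] F [-0.17  0.11  0.93] w 0.07 -> tool mm [ 0.  -0.6 56.3]
72 [ 0.605 -0.221  0.064] [ 0.691 -0.164  0.085]
```

Call:
{"op": "step_arm", "data": {"series": [{"dr": [0, 0, 0], "offset": [0, -0.5, 12], "fingers": 0.18}, {"dr": [0, 0, 0], "offset": [0, 0, 15], "fingers": 0.18}, {"dr": [0, 0, 0], "offset": [0, 0, 12], "fingers": 0.18}, {"dr": [0, 0, 0], "offset": [0, 0, 6], "fingers": 0.18}, {"dr": [0, 0, 0], "offset": [0, 0, 4], "fingers": 0.18}, {"dr": [0, 0, 0], "offset": [0, 0, 3], "fingers": 0.18}, {"dr": [0, 0, 0], "offset": [0, 0, 0], "fingers": 0.18}, {"dr": [0, 0, 0], "offset": [0, 0, 0], "fingers": 0.18}]}}

```text
clock: 18.23
tool_pos: [0.6512, -0.1942, -0.007]
tool_rot: [3.141, 0.0, 2.042]
force: [-0.3, -0.5, 0.1]
gripper_width: 0.0702
```

Call:
{"op": "step_arm", "data": {"series": [{"dr": [0, 0, 0], "offset": [0, 0, 2], "fingers": 0.18}, {"dr": [0, 0, 0], "offset": [0, 0, 2], "fingers": 0.18}, {"dr": [0, 0, 0], "offset": [0, 0, 0], "fingers": 0.25}, {"dr": [0, 0, 0], "offset": [0, 0, 0], "fingers": 0.5}, {"dr": [0, 0, 0], "offset": [0, 0, 0], "fingers": 0.5}, {"dr": [0, 0, 0], "offset": [0, 0, 0], "fingers": 0.5}, {"dr": [0, 0, 0], "offset": [0, 0, 0], "fingers": 0.5}]}}

```text
clock: 18.82
tool_pos: [0.6515, -0.1943, -0.0105]
tool_rot: [3.141, 0.001, 2.042]
force: [0.8, -0.1, 2.0]
gripper_width: 0.0546
```

Call:
{"op": "step_arm", "data": {"series": [{"dr": [0, 0, 0], "offset": [0, 0, -10], "fingers": 0.5}, {"dr": [0, 0, 0], "offset": [0, 0, -25], "fingers": 0.5}, {"dr": [0, 0, 0], "offset": [0, 0, -30], "fingers": 0.5}, {"dr": [0, 0, 0], "offset": [0, 0, -30], "fingers": 0.5}, {"dr": [0, 0, 0], "offset": [0, 0, -30], "fingers": 0.5}, {"dr": [0, 0, 0], "offset": [0, 0, 0], "fingers": 0.5}, {"dr": [0, 0, 0], "offset": [36.1, 5.7, 0], "fingers": 0.5}, {"dr": [0, 0, 0], "offset": [36.1, 5.7, 0], "fingers": 0.5}, {"dr": [0, 0, 0], "offset": [36.1, 5.7, 0], "fingers": 0.5}, {"dr": [0, 0, 0], "offset": [36.1, 5.7, 0], "fingers": 0.5}]}}

```text
clock: 19.65
tool_pos: [0.6045, -0.054, 0.1138]
tool_rot: [-3.141, -0.001, 2.041]
force: [0.2, -0.1, 0.0]
gripper_width: 0.0545
```

Call:
{"op": "step_arm", "data": {"series": [{"dr": [0, 0, 0], "offset": [36.1, 5.7, 0], "fingers": 0.5}, {"dr": [0, 0, 0], "offset": [36.1, 5.7, 0], "fingers": 0.5}, {"dr": [0, 0, 0], "offset": [36.1, 5.7, 0], "fingers": 0.5}, {"dr": [0, 0, 0], "offset": [36.1, 5.7, 0], "fingers": 0.5}, {"dr": [0, 0, 0], "offset": [36.1, 5.7, 0], "fingers": 0.5}, {"dr": [0, 0, 0], "offset": [36.1, 5.7, 0], "fingers": 0.5}, {"dr": [0, 0, 0], "offset": [36.1, 5.7, 0], "fingers": 0.5}, {"dr": [0, 0, 0], "offset": [0, 0, 0], "fingers": 0.5}, {"dr": [0, 0, 0], "offset": [0, 0, 0], "fingers": 0.5}, {"dr": [0, 0, 0], "offset": [0, 0, 0], "fingers": 0.5}]}}

```text
clock: 20.48
tool_pos: [0.5265, 0.188, 0.1139]
tool_rot: [-3.141, 0.0, 2.043]
force: [0.6, -0.0, -0.9]
gripper_width: 0.0546
```

Run:
```python
from look import *
tops((.527,.188),.132,.145,.036); wall((.527,.188),.122,.133); move(.5268,.1878,.0655,2.043)
```

```text
top face 524 z pct [0.1331 0.1383 0.1401] circ [0.5256 0.1885 0.0299]
tilt mrad [ 19.6 -38.1]
wall 105 [0.5274 0.1863] z [0.1252 0.1257 0.1296 0.1328 0.1329]
clock 20.5833 pos [0.527  0.1871 0.114 ] rot [-3.141  0.     2.041] F [-0.79 -0.56 -0.94] w 0.0546 -> tool mm [ 0.7  0.1 48.5]
```

Call:
{"op": "step_arm", "data": {"series": [{"dr": [0, 0, 0], "offset": [0.3, 0, 12], "fingers": 0.5}, {"dr": [0, 0, 0], "offset": [0, 0, 12], "fingers": 0.5}, {"dr": [0, 0, 0], "offset": [0, 0, 8], "fingers": 0.5}, {"dr": [0, 0, 0], "offset": [0, 0, 7], "fingers": 0.5}, {"dr": [0, 0, 0], "offset": [0, 0, 5], "fingers": 0.5}, {"dr": [0, 0, 0], "offset": [0, 0, 2.5], "fingers": 0.5}, {"dr": [0, 0, 0], "offset": [0, 0, 0], "fingers": 0.5}, {"dr": [0, 0, 0], "offset": [0, 0, 0], "fingers": 0.5}]}}

```text
clock: 21.25
tool_pos: [0.5267, 0.1885, 0.0675]
tool_rot: [-3.142, -0.0, 2.042]
force: [0.4, -0.0, 1.0]
gripper_width: 0.0545
```

Run:
```python
from look import *
tops((.527,.188),.0885,.098,.03); move(.5268,.1878,.0655,2.043)
```

```text
top face 440 z pct [0.0901 0.0921 0.0934] circ [0.5272 0.1895 0.0269]
tilt mrad [  6.1 -11.4]
clock 21.3 pos [0.527  0.1886 0.0678] rot [3.141 0.    2.042] F [-0.04 -0.34  0.45] w 0.0545 -> tool mm [-0.6 -0.6  2.3]
```

Call:
{"op": "step_arm", "data": {"series": [{"dr": [0, 0, 0], "offset": [0, 0, 1], "fingers": 0.5}, {"dr": [0, 0, 0], "offset": [0, 0, 0], "fingers": 0.5}, {"dr": [0, 0, 0], "offset": [0, 0, 0], "fingers": 0.5}]}}

```text
clock: 21.55
tool_pos: [0.5269, 0.1886, 0.0669]
tool_rot: [3.141, 0.0, 2.042]
force: [-0.1, -0.3, -1.2]
gripper_width: 0.0544
```

Call:
{"op": "step_arm", "data": {"series": [{"dr": [0, 0, 0], "offset": [0, 0, 0.8], "fingers": 0.5}, {"dr": [0, 0, 0], "offset": [0, 0, 0], "fingers": 0.5}, {"dr": [0, 0, 0], "offset": [0, 0, 0], "fingers": 0.5}]}}

```text
clock: 21.8
tool_pos: [0.5266, 0.1884, 0.0658]
tool_rot: [3.142, 0.0, 2.042]
force: [-0.2, 0.4, -0.4]
gripper_width: 0.0543
```

Call:
{"op": "step_arm", "data": {"series": [{"dr": [0, 0, 0], "offset": [0, 0, 0.6], "fingers": 0.5}, {"dr": [0, 0, 0], "offset": [0, 0, 0], "fingers": 0.5}, {"dr": [0, 0, 0], "offset": [0, 0, 0], "fingers": 0.5}]}}

```text
clock: 22.05
tool_pos: [0.5267, 0.1885, 0.0654]
tool_rot: [3.142, 0.0, 2.042]
force: [-0.6, 0.5, 2.7]
gripper_width: 0.0544
```

Call:
{"op": "step_arm", "data": {"series": [{"dr": [0, 0, 0], "offset": [0, 0, 0], "fingers": 0.3}, {"dr": [0, 0, 0], "offset": [0, 0, 0], "fingers": 0.18}, {"dr": [0, 0, 0], "offset": [0, 0, 0], "fingers": 0.18}, {"dr": [0, 0, 0], "offset": [0, 0, -15], "fingers": 0.18}, {"dr": [0, 0, 0], "offset": [0, 0, -20], "fingers": 0.18}, {"dr": [0, 0, 0], "offset": [0, 0, -20], "fingers": 0.5}, {"dr": [0, 0, 0], "offset": [0, 0, 0], "fingers": 1}, {"dr": [0, 0, 0], "offset": [0, 0, 0], "fingers": 1}, {"dr": [0, 0, 0], "offset": [0, 0, 0], "fingers": 1}, {"dr": [0, 0, 0], "offset": [0, 0, 0], "fingers": 1}]}}

```text
clock: 22.88
tool_pos: [0.5254, 0.1881, 0.1187]
tool_rot: [-3.139, -0.001, 2.042]
force: [-0.1, -0.6, -1.0]
gripper_width: 0.0092
```

Call:
{"op": "step_arm", "data": {"series": [{"dr": [0, 0, 0], "offset": [0, 0, 0], "fingers": 1}, {"dr": [0, 0, 0], "offset": [0, 0, 0], "fingers": 1}]}}

```text
clock: 23.05
tool_pos: [0.5258, 0.1882, 0.1189]
tool_rot: [-3.139, -0.0, 2.042]
force: [-0.1, -0.2, -0.1]
gripper_width: -0.0005
```

Run:
```python
from look import *
tops((.527,.188),.0875,.095,.03); wall((.527,.188),.077,.087); move(.5268,.1878,.09,2.043)
shot("j",{"side":(262,215,50),"top":(220,230,50)})
d=np.load("j_side.npz")["d"]; W=cloud("side",d)
m=(np.hypot(W[...,0]-.527,W[...,1]-.188)<.05)&(W[...,2]>.097)&(W[...,2]<.2); s=W[m]
print(len(s),np.sort(s[:,2])[:25].round(3)); t=s[s[:,2]<s[:,2].min()+.02]; print(t.min(0),t.max(0))
```

```text
top face 454 z pct [0.0883 0.09   0.0914] circ [0.5265 0.1879 0.0274]
tilt mrad [ 5.6 -3.3]
wall 133 [0.5274 0.1865] z [0.0771 0.0773 0.0819 0.0863 0.0867]
clock 23.15 pos [0.5262 0.1883 0.1194] rot [-3.14  -0.     2.042] F [ 0.27 -0.24 -0.8 ] w 0.0001 -> tool mm [-0.8  0.3 29.4]
990 [0.129 0.13  0.13  0.131 0.131 0.132 0.132 0.132 0.132 0.133 0.133 0.133
 0.133 0.134 0.135 0.135 0.135 0.135 0.135 0.136 0.136 0.136 0.136 0.137
 0.137]
[0.51018047 0.17601682 0.12885056] [0.536715   0.20076618 0.14858272]
```

View pics/j.png

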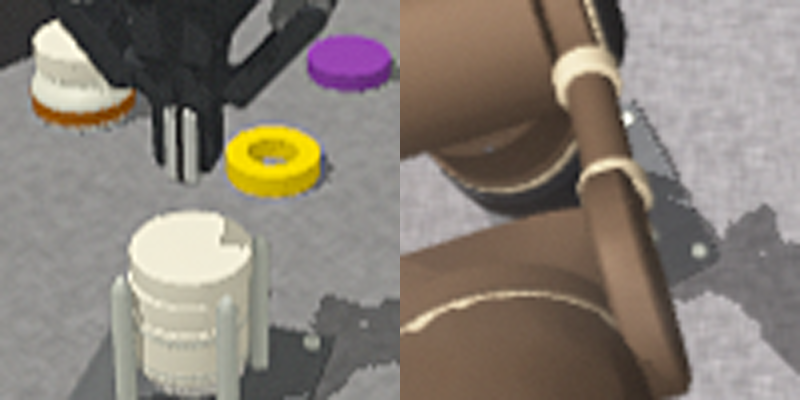

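Call:
{"op": "step_arm", "data": {"series": [{"dr": [0, 0, 0], "offset": [0, 0, 12], "fingers": 1}, {"dr": [0, 0, 0], "offset": [0, 0, 10], "fingers": 1}, {"dr": [0, 0, 0], "offset": [0, 0, 6], "fingers": 1}, {"dr": [0, 0, 0], "offset": [0, 0, 2], "fingers": 1}, {"dr": [0, 0, 0], "offset": [0, 0, 0], "fingers": 1}, {"dr": [0, 0, 0], "offset": [0, 0, 0], "fingers": 1}]}}

```text
clock: 23.75
tool_pos: [0.5264, 0.1884, 0.0897]
tool_rot: [-3.141, -0.0, 2.042]
force: [0.4, 0.8, 0.8]
gripper_width: 0.0001
```

Call:
{"op": "step_arm", "data": {"series": [{"dr": [0, 0, 0], "offset": [0, 0, 2], "fingers": 1}, {"dr": [0, 0, 0], "offset": [0, 0, 2], "fingers": 1}, {"dr": [0, 0, 0], "offset": [0, 0, 0], "fingers": 1}, {"dr": [0, 0, 0], "offset": [0, 0, 0], "fingers": 1}]}}

```text
clock: 24.08
tool_pos: [0.5267, 0.1885, 0.0862]
tool_rot: [3.141, 0.0, 2.042]
force: [0.2, 0.1, 0.3]
gripper_width: 0.0001
```

Call:
{"op": "step_arm", "data": {"series": [{"dr": [0, 0, 0], "offset": [0, 0, 1.5], "fingers": 1}, {"dr": [0, 0, 0], "offset": [0, 0, 1.5], "fingers": 1}, {"dr": [0, 0, 0], "offset": [0, 0, 0], "fingers": 1}, {"dr": [0, 0, 0], "offset": [0, 0, 0], "fingers": 1}]}}

```text
clock: 24.42
tool_pos: [0.5265, 0.1884, 0.083]
tool_rot: [-3.141, -0.0, 2.042]
force: [-0.2, 0.1, -0.2]
gripper_width: -0.0002
```

Call:
{"op": "step_arm", "data": {"series": [{"dr": [0, 0, 0], "offset": [0, 0, 1], "fingers": 1}, {"dr": [0, 0, 0], "offset": [0, 0, 1], "fingers": 1}, {"dr": [0, 0, 0], "offset": [0, 0, 0], "fingers": 1}, {"dr": [0, 0, 0], "offset": [0, 0, 0], "fingers": 1}]}}

```text
clock: 24.75
tool_pos: [0.5265, 0.1884, 0.081]
tool_rot: [-3.141, -0.0, 2.042]
force: [0.6, -0.1, 0.3]
gripper_width: 0.0002
```

Call:
{"op": "step_arm", "data": {"series": [{"dr": [0, 0, 0], "offset": [0, 0, 1], "fingers": 1}, {"dr": [0, 0, 0], "offset": [0, 0, 1], "fingers": 1}, {"dr": [0, 0, 0], "offset": [0, 0, 0], "fingers": 1}, {"dr": [0, 0, 0], "offset": [0, 0, 0], "fingers": 1}]}}

```text
clock: 25.08
tool_pos: [0.5269, 0.1885, 0.0796]
tool_rot: [3.141, 0.0, 2.042]
force: [-0.9, -1.5, 3.4]
gripper_width: -0.0003
```

Call:
{"op": "step_arm", "data": {"series": [{"dr": [0, 0, 0], "offset": [0, 0, 1], "fingers": 1}, {"dr": [0, 0, 0], "offset": [0, 0, 1], "fingers": 1}, {"dr": [0, 0, 0], "offset": [0, 0, 0], "fingers": 1}, {"dr": [0, 0, 0], "offset": [0, 0, 0], "fingers": 1}]}}

```text
clock: 25.42
tool_pos: [0.5269, 0.1885, 0.0776]
tool_rot: [3.141, 0.0, 2.042]
force: [-0.4, -0.2, 5.6]
gripper_width: -0.0002
```

Call:
{"op": "step_arm", "data": {"series": [{"dr": [0, 0, 0], "offset": [0, 0, 1], "fingers": 1}, {"dr": [0, 0, 0], "offset": [0, 0, 1], "fingers": 1}, {"dr": [0, 0, 0], "offset": [0, 0, 1], "fingers": 1}, {"dr": [0, 0, 0], "offset": [0, 0, 1], "fingers": 1}, {"dr": [0, 0, 0], "offset": [0, 0, 0], "fingers": 1}, {"dr": [0, 0, 0], "offset": [0, 0, 0], "fingers": 1}]}}

```text
clock: 25.92
tool_pos: [0.527, 0.1886, 0.0743]
tool_rot: [3.141, 0.0, 2.042]
force: [-2.3, -0.8, 9.2]
gripper_width: 0.0
```

```bash
cat > avg.py <<'E'
from look import *
F=[]
for i in range(6):
    im,d=robot.get_image("side"); o=robot.observe(); F.append(o["force"])
print("F mean",np.mean(F,0).round(2),"std",np.std(F,0).round(2),o["tool_pos"].round(4),"clock",o["clock"])
tops((.527,.188),.075,.095,.03)
E
python3 avg.py
```

```text
F mean [-3.06 -0.89  9.27] std [0.52 0.43 0.31] [0.527  0.1886 0.0744] clock 26.2167
top face 425 z pct [0.0761 0.0839 0.0913] circ [0.5264 0.1888 0.0275]
tilt mrad [ 68.7 -50. ]
```

Call:
{"op": "step_arm", "data": {"series": [{"dr": [0, 0, 0], "offset": [0, 0, 1], "fingers": 1}, {"dr": [0, 0, 0], "offset": [0, 0, 1], "fingers": 1}, {"dr": [0, 0, 0], "offset": [0, 0, 0.3], "fingers": 1}, {"dr": [0, 0, 0], "offset": [0, 0, 0], "fingers": 1}, {"dr": [0, 0, 0], "offset": [0, 0, 0], "fingers": 1}]}}

```text
clock: 26.68
tool_pos: [0.5271, 0.1886, 0.0725]
tool_rot: [3.141, 0.0, 2.042]
force: [-3.2, -0.4, 12.2]
gripper_width: -0.0002
```

```bash
sed -i 's/^tops.*/tops((.527,.188),.0795,.095,.022)/' avg.py; python3 avg.py
python3 - <<'E'
from look import *
shot("k",{"side":(262,225,45)})
z=np.load("k_side.npz"); W=cloud("side",z["d"])
m=(np.hypot(W[...,0]-.5265,W[...,1]-.188)<.024)&(abs(W[...,2]-.083)<.006)&(z["im"].min(2)>130); s=W[m]
A=np.c_[s[:,:2]-[.5265,.188],np.ones(len(s))]; 
for i in range(3):
    x=np.linalg.lstsq(A,s[:,2],rcond=None)[0]; k=abs(A@x-s[:,2])<.0025; A,s=A[k],s[k]
print(len(s),x.round(4))
E
```

```text
F mean [-3.45 -0.96 11.45] std [0.59 0.48 0.68] [0.5271 0.1886 0.0725] clock 26.9833
top face 183 z pct [0.0808 0.0826 0.0923] circ [0.5269 0.1879 0.0215]
tilt mrad [-23.9  83.9]
199 [-0.0072  0.0274  0.0823]
```

View pics/k.png

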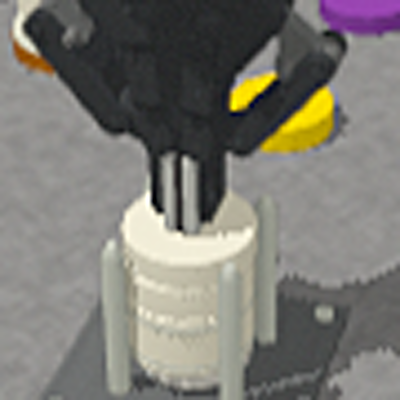

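Call:
{"op": "step_arm", "data": {"series": [{"dr": [0, 0, 0], "offset": [0.2, -0.3, 0.3], "fingers": 1}, {"dr": [0, 0, 0], "offset": [0, 0, 0], "fingers": 1}, {"dr": [0, 0, 0], "offset": [0, 0, 0], "fingers": 1}, {"dr": [0, 0, 0], "offset": [0, 0, 0], "fingers": 1}]}}

```text
clock: 27.42
tool_pos: [0.5271, 0.1886, 0.0724]
tool_rot: [3.14, 0.0, 2.042]
force: [-2.9, -1.4, 11.7]
gripper_width: -0.0002
```

```bash
python3 avg.py
```

```text
F mean [-2.85 -1.29 11.51] std [0.5  0.43 0.3 ] [0.5271 0.1886 0.0724] clock 27.7167
top face 178 z pct [0.081  0.0824 0.0924] circ [0.5268 0.1879 0.0214]
tilt mrad [-23.  78.]
```

```bash
python3 -c "
from station import robot
print(robot.sign_off()); o=robot.observe(); print(o['clock'],o['force'])"
```

```text
the job is handed in; nothing more can be done
None
the job is handed in; nothing more can be done
```

The pedestal is built in the pin nest: foot, then spacer ring, then top disc, each set down gently. The arm was handed in at about 28 s of the 72 s, still pressing on the top disc with the shut fingers.

**Last checks**
- **Press force:** it held steady at about 11.5 N upward on the tool, a little under the 12 N asked.
- **Platen:** the disc's top came down from 90 mm to 82.3 mm, so the platen gave about 7.7 mm of its 14 mm and did not bottom.
- **Centring:** the stack measured within about 1 mm of the pins' centre, and it looked flat in the last picture.
- **Bystanders:** the arm never went down near the cream jar, the perfume bottle, the compact or the purple and yellow look-alikes. I did not measure their places again at the end.

**What disagreed**
- **Fingertip height:** the tips appeared about 18 mm behind the TCP with the jaws about 70 mm open, not 17 mm ahead as the robot reports. I set the heights by camera and contact force instead.
- **Side force:** about 3 N of sideways force remains under the press. A small shift only eased it slightly.
- **Tilt of the disc under load:** a plane fit, partly hidden by the fingers, gave about 1.5 degrees. The cruder reading in my last check gave more, but it mixes in finger and wall pixels. Before the press, tilt measured under 0.5 degrees.

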